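# Put the manicure desk's bottles back in their own dishes

### The job

On the manicure desk the slim bottle, the square bottle and the jar stand in one another's dishes, and the tip box stands out on the mat. Put each one upright in the middle of its own dish - the slim round bottle in the small round dish, the square bottle in the square dish, the wide jar in the large round dish, and the tip box in the oblong tray, lengthwise along it - using a free spot (the empty tray or a clear patch of the mat) on the way. Set things down, do not drop them, and do not push the nail file or the cuticle pusher away from where they lie.

Things in the scene. Friction and masses are not known exactly. Their poses are not given: they have to be found in the camera images.
- slim_bottle_center (a point): slim round polish bottle, amber glass with a black cap: body 32 mm diameter up to 54 mm, cap 24 to 21 mm diameter from 58 mm up, 82 mm tall in all, 50 to 100 g. The point is on its axis half-way up, 41 mm above its underside; z is its axis, up. It starts upright in the large round dish.
- square_bottle_center (a point): square bottle, amber glass, body 36 x 36 mm and 46 mm high, with a black round cap (25 mm diameter) on top, 72 mm tall in all, 60 to 130 g. The point is on its axis half-way up, 36 mm above its underside (so on the square body); x and y are square to its flat sides, z up. It starts upright in the small round dish.
- jar_center (a point): wide round gel jar, amber glass with a wide black lid: 55 mm diameter, 46 mm tall, 70 to 140 g. The point is on its axis half-way up, 23 mm above its underside; z up. It starts upright in the square dish.
- tip_box_center (a point): rectangular nail-tip box with closed lid, grey with a white lid: 42 mm (its x) x 80 mm (its y) x 48 mm tall, 55 to 115 g. The point is at its centre, 24 mm above its underside; y is its length, z up. It starts on the mat, outside the dishes.
- small_dish: small round dish, 72 mm outer and 64 mm inner diameter; glazed white, fixed to the table; floor 3 mm thick, rim 4 mm wide and 6 mm high. Origin: centre of its underside, on the table top; z up. Home of the slim bottle.
- square_dish: square dish, 78 x 78 mm outside, 70 x 70 mm inside; glazed white, fixed to the table; floor 3 mm thick, rim 4 mm wide and 6 mm high. Origin: centre of its underside, on the table top; z up, x and y square to its sides. Home of the square bottle.
- large_dish: large round dish, 100 mm outer and 92 mm inner diameter; glazed white, fixed to the table; floor 3 mm thick, rim 4 mm wide and 6 mm high. Origin: centre of its underside, on the table top; z up. Home of the jar.
- long_tray: oblong tray, 78 mm (its x) x 118 mm (its y) outside, 70 x 110 mm inside; glazed white, fixed to the table; floor 3 mm thick, rim 4 mm wide and 6 mm high. Origin: centre of its underside, on the table top; z up, y along its length. Empty at the start. Home of the tip box.
- nail_file: bystander: straight grey nail file lying loose on the mat, 168 mm (its x) x 18 mm x 5 mm. Origin: centre of its underside. To be left where it is.
- pusher: bystander: thin steel cuticle pusher lying loose on the mat, 150 mm (its x) x 10 mm x 7 mm. Origin: centre of its underside. To be left where it is.
There are look-alikes about, which are no part of the job. Leave any orange or yellow look-alike of the long_tray alone.

How it is judged:
By the outcome, as a careful person would: the job done as asked, in the order asked, and still so for the second after the job is handed in, with the robot touching nothing.
It also fails if it takes over 112 s, if anything falls off the work surface, if the arm or the gripper's body presses on something with over 40 N, if the wrist force passes 120 N, or if a joint passes its speed limit or range.

### The arm

A 6-joint arm with a two-finger parallel gripper is mounted at the origin on the work surface. World frame = base frame: x ahead of the robot, y to its left, z up, the work surface at z = 0. Lengths are in m, angles in rad, forces in N, time in s.
With the tool pointing down it reaches from about 0.25 to 0.775 m from the base axis. Payload 4 kg.
Tool frame: the origin (TCP) lies at the very end of the fingers, on their centre line; the grasp point (between the pads) lies 19 mm behind it; z points along the fingers, y is the direction in which the jaws open and shut (so a half turn about z gives the same grasp; the last joint's range is limited). The gripper opens to 85 mm and grips with 20 to 120 N. Pads are 22 mm wide; open, the fingers measure 114 mm over their backs; the gripper's body (76 mm by 85 mm) begins 54 mm behind the grasp point. The pads swing forward as they close: fully open they stand 13 mm farther back than shut.
Start: joints at [1.069, 0.087, 1.371, -0, 1.684, -0.103], TCP at [0.214, 0.507, 0.211] pointing down, gripper open.
Joint ranges: [-3.1, 3.1], [-0.76, 2.03], [0.27, 2.55], [-1.08, 4.22], [0.17, 2.65], [-2.57, 2.57]. Speed limits (rad/s): [2.79, 2.79, 3.14, 3.14, 3.14, 3.14].

### API

Orientations are given as a unit quaternion [w, x, y, z].
In Python, from bench import env gives the robot as it stands. The module is installed in compiled form; this text tells all that it offers.
- The arm moves only by the shell command python3 -m pendant 'ROWS' [FORCE]. ROWS is JSON, a list of rows, each a list of 5 numbers: the shift along the tool's x, y, z in cm, then the turn about the tool's z in rad, then the finger opening in cm, from 0 to 8.54. In form: [[dx, dy, dz, roll, fingers], ...]. A call has 1 to 20 rows; each row is the pose to reach, as a shift and turn from the pose commanded when the call began, along the tool's axes at that moment; what a row does not reach only later rows make up. A row lasts 1/8 s, in which the tool goes at most 62.5 mm and 10.7 degrees, less where a joint would pass 70% of its speed; a pose out of reach is approached as far as the arm can. A call with a gripper value outside its range is refused whole. The fingers move at their own pace and stop on an object; FORCE is the grip in N (left out, the last holds). Time passes only in rows, so rows that repeat a pose let the fingers close. It gives the time, the measured TCP pose, the force and the opening at its end, in the units of the state.
- env.sense(): the state, without advancing time (a new reading comes with each control period).
- env.camera(name): name is "side" or "top"; returns (picture, depth): 384x512x3 uint8, red, green, blue; 384x512 float32, m along the optical axis (not along the pixel's ray), 0 where there is no reading.
- env.get_calibration(name): a dict with "fx", "fy", "cx", "cy" (pixels), "eye" and "attitude" of the camera in the world. Camera axes: x right, y up, looking along -z (the intrinsics and any distortion apply to the point x, -y, -z); pixel columns grow to the right and rows downward; lengths in m; the calibration is good to about 2 mm. A picture is of the moment at which its call begins. get_calibration takes no time and is no camera call.
- env.job_done(): hands the job in, once; it reports no verdict.
Trained networks look in the newest picture that a camera, given by its name, has taken for a name from the list of things; names that differ only in an ending like _2 or _b are one class to them, and where a whole thing is asked for, a point or a joint stands for the part that bears it (a point fixed in the world has none). Each returns a list of dicts, best first, with "conf" (0 to 1); they miss things now and then, are a little off and sometimes report something else, mostly with a low value. They report only what shows in the picture. A call takes as long as a camera call. They do not tell look-alikes from the thing itself.
- env.recognise(label, camera): "position" ([x, y, z] in m, in world coordinates, good to about 4 mm: the middle of the surface that is visible of it).
- env.mark_of(label, camera): "position" ([x, y, z] in m, in world coordinates, good to about 4 mm: a listed point, or the origin of a listed thing).
The state is a dict: "time_s": time; "joint_positions": joint angles; "qvel": joint speeds; "joint_torque": joint torques, N m; "tcp_pos": TCP position; "ee_rot": TCP orientation; "force": force on the tool from outside, world axes, zero at the start; "torque": the same for the moment, N m; "opening": finger opening in m.
Only numpy, scipy, OpenCV 4.12 (cv2) and the standard library are available. Lean on these libraries where they do the work, as an engineer would, in place of code of your own. Each camera call takes 0.05 s, during which the arm holds its last target.

## Working session

There is one attempt and no reset: what is moved stays moved. The work goes in short steps, Python scripts to look and compute and a shell command to move; the robot and the scene stay as the last step left them, time stands still between calls to the robot, and variables do not carry over. Pictures are saved under pics/ and viewed, and the job is handed in when it is done.

```bash
mkdir -p pics; ls; python3 - <<'E'
from bench import env
import cv2,numpy as np
for n in("top","side"):
    p,d=env.camera(n); cv2.imwrite(f"pics/{n}0.png",p[:,:,::-1]); np.savez(f"pics/{n}0.npz",p=p,d=d)
    print(n,env.get_calibration(n))
s=env.sense();print(s)
for l in["slim_bottle_center","square_bottle_center","jar_center","tip_box_center","small_dish","square_dish","large_dish","long_tray","nail_file","pusher"]:
    print(l,[(np.round(r["position"],3).tolist(),round(r["conf"],2)) for r in env.mark_of(l,"top")])
E
```

```text
pics
top {'fx': 394.5284128407913, 'fy': 394.5284128407913, 'cx': 258.9326392432934, 'cy': 191.4152729642694, 'eye': array([0.36174765, 0.14248367, 1.21284286]), 'attitude': array([ 0.71393253,  0.04102519, -0.04254128, -0.69771593])}
side {'fx': 430.4040607856664, 'fy': 430.4040607856664, 'cx': 255.9475896779291, 'cy': 186.35126021239262, 'eye': array([0.14807043, 1.16866377, 0.73095726]), 'attitude': array([-0.13966752, -0.07685923,  0.47403419,  0.86595452])}
{'time_s': 0.1, 'joint_positions': array([ 1.06890768e+00,  8.78695434e-02,  1.37209944e+00, -9.81719903e-06,
        1.68360195e+00, -1.03085481e-01]), 'qvel': array([-3.69476549e-05, -2.13251617e-03, -7.62273032e-04,  9.19498764e-04,
       -1.29217900e-03,  4.51949040e-04]), 'joint_torque': array([ 2.14680644e-03, -3.53014898e+01, -3.14218998e+01, -1.18929452e-04,
        7.94044230e-03,  5.34307020e-06]), 'tcp_pos': array([0.21333816, 0.50641036, 0.2097644 ]), 'ee_rot': array([-2.90003048e-04,  1.98083247e-01,  9.80184701e-01, -9.45682804e-04]), 'force': array([-0.19953101,  1.04664219,  0.5762144 ]), 'torque': array([ 0.02708032,  0.01639825, -0.00073613]), 'opening': 0.08512322480531356}
slim_bottle_center [([0.421, 0.236, 0.044], 0.63), ([0.65, -0.234, 0.039], 0.51)]
square_bottle_center [([0.649, -0.235, 0.04], 0.76), ([0.568, 0.124, -0.002], 0.61)]
jar_center [([0.642, 0.015, 0.026], 0.8)]
tip_box_center [([0.647, -0.234, 0.041], 0.43)]
small_dish [([0.649, -0.234, 0.0], 0.7)]
square_dish [([0.643, 0.006, 0.001], 0.87)]
large_dish [([0.43, 0.246, 0.003], 0.91)]
long_tray [([0.338, -0.12, 0.004], 0.96), ([0.33, 0.588, -0.003], 0.92), ([0.651, 0.26, 0.002], 0.83), ([0.43, 0.243, 0.001], 0.23)]
nail_file [([0.563, 0.12, -0.001], 0.62)]
pusher [([0.532, -0.131, 0.0], 0.61), ([0.442, 0.014, 0.022], 0.22)]
```

View pics/top0.png

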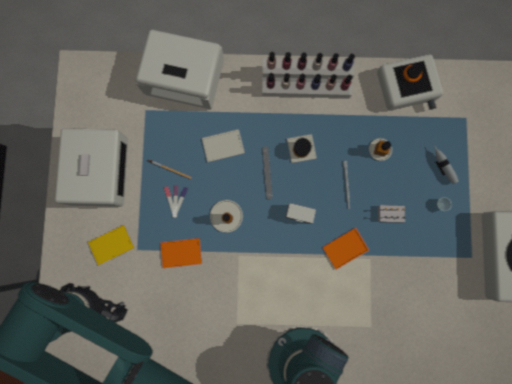

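View pics/side0.png

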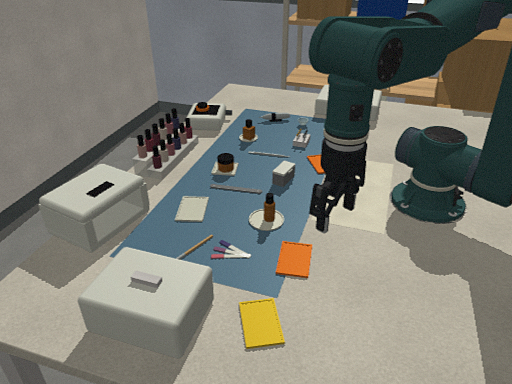

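```bash
cat > h.py <<'E'
import numpy as np,cv2
from bench import env
from scipy.spatial.transform import Rotation as R
def cal(n):
    c=env.get_calibration(n); q=c["attitude"]; M=R.from_quat([q[1],q[2],q[3],q[0]]).as_matrix()
    return c,M
def w2p(P,n):
    c,M=cal(n); v=(np.asarray(P,float)-c["eye"])@M
    return np.stack([c["cx"]+c["fx"]*v[...,0]/-v[...,2], c["cy"]-c["fy"]*v[...,1]/-v[...,2]],-1)
def cloud(d,n):
    c,M=cal(n); v,u=np.mgrid[:d.shape[0],:d.shape[1]]
    P=np.stack([(u-c["cx"])/c["fx"]*d,-(v-c["cy"])/c["fy"]*d,-d],-1)
    return P@M.T+c["eye"]
def rect(p,n,cx,cy,z,half,res=0.0005):
    # ortho picture at height z: up=+x, left=+y
    k=int(2*half/res); i,j=np.mgrid[:k,:k]
    X=cx+half-(i+.5)*res; Y=cy+half-(j+.5)*res
    uv=w2p(np.stack([X,Y,0*X+z],-1),n).astype(np.float32)
    return cv2.remap(p,uv[...,0],uv[...,1],cv2.INTER_CUBIC)
def snap(n,tag):
    p,d=env.camera(n); cv2.imwrite(f"pics/{n}{tag}.png",p[:,:,::-1]); np.savez(f"pics/{n}{tag}.npz",p=p,d=d); return p,d
E
python3 - <<'E'
from h import *
z=np.load("pics/top0.npz");p,d=z["p"],z["d"]
W=cloud(d,"top")
print("table z",np.median(W[170:200,200:250,2]), W[170:175,205,2])
L={"small":(.649,-.234),"square":(.643,.006),"large":(.43,.246),"tray":(.651,.26),"box":(.442,.014)}
ims=[]
for k,(x,y) in L.items():
    im=rect(p,"top",x,y,.006 if k!="box" else .048,.065)
    cv2.line(im,(130,0),(130,259),(255,0,0),1);cv2.line(im,(0,130),(259,130),(255,0,0),1)
    cv2.putText(im,k,(5,15),0,.5,(255,255,0),1)
    ims.append(im)
ims.append(np.zeros_like(im))
o=np.vstack([np.hstack(ims[:3]),np.hstack(ims[3:])])
cv2.imwrite("pics/r0.png",o[:,:,::-1])
# object tops by height
for k,(x,y,zt) in {"slim":(.43,.246,.082),"sq":(.649,-.234,.072),"jar":(.643,.006,.046),"box":(.442,.014,.048)}.items():
    m=(abs(W[...,0]-x)<.06)&(abs(W[...,1]-y)<.06)&(W[...,2]>zt-.012)&(d>0)
    Q=W[m]; print(k,m.sum(),Q.mean(0).round(4),np.median(Q[:,2]).round(4))
    if m.sum()>4: print(cv2.minAreaRect((Q[:,:2]*1000).astype(np.float32)))
E
```

```text
table z -0.00040174059851372235 [-0.00224217 -0.00477019  0.00377267  0.00218997  0.00053961]
slim 46 [0.4204 0.2359 0.0835] 0.0839
((419.9905700683594, 235.8599395751953), (17.289827346801758, 19.75840187072754), 0.5608745217323303)
sq 69 [ 0.6441 -0.2298  0.0721] 0.0726
((645.159423828125, -230.3949432373047), (22.81155014038086, 24.253742218017578), 50.51580810546875)
jar 265 [0.6393 0.0157 0.0486] 0.0487
((639.9412841796875, 16.353031158447266), (51.591064453125, 52.964759826660156), 89.87841796875)
box 396 [0.4386 0.0179 0.0468] 0.047
((438.0440979003906, 17.88233184814453), (79.83582305908203, 44.9506721496582), 78.52075958251953)
```

View pics/r0.png

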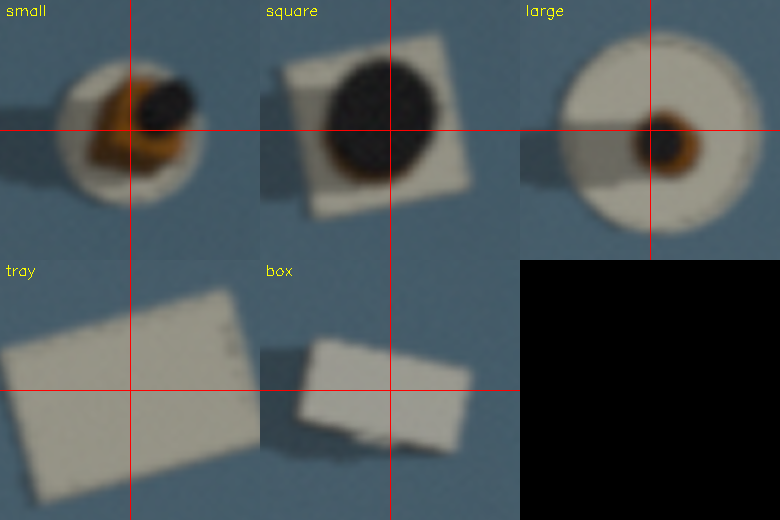

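```bash
python3 - <<'E'
from h import *
z=np.load("pics/top0.npz");p,d=z["p"],z["d"]
def mask(im):
    f=im.astype(float); return (((f[...,0]/(f[...,2]+1))>.85)).astype(np.uint8)
H=.075;r=.0005
def tow(q,cx,cy): return np.array([cx+H-q[...,1]*r-.00025, cy+H-q[...,0]*r-.00025]).T
for k,(x,y) in {"small":(.649,-.234),"square":(.643,.006),"large":(.43,.246),"tray":(.651,.26)}.items():
    im=rect(p,"top",x,y,.006,H,r); m=mask(im)
    m=cv2.morphologyEx(m,cv2.MORPH_OPEN,np.ones((9,9)))
    cs,_=cv2.findContours(m,cv2.RETR_EXTERNAL,cv2.CHAIN_APPROX_NONE); c=max(cs,key=cv2.contourArea)
    pts=tow(c[:,0].astype(float),x,y)
    if k in("small","large"):
        Rr=.036 if k=="small" else .05
        from scipy.optimize import least_squares
        s=least_squares(lambda t:np.hypot(pts[:,0]-t[0],pts[:,1]-t[1])-t[2],[x,y,Rr],loss="soft_l1",f_scale=.001)
        print(k,s.x.round(4),"fit R vs",Rr)
    else:
        print(k,[np.round(a,2) for a in cv2.minAreaRect((pts*1000).astype(np.float32))])
    o=im.copy();cv2.drawContours(o,[c],-1,(255,0,0),1);cv2.imwrite(f"pics/c_{k}.png",o[:,:,::-1])
# overlay crops: slim, sq at heights
ims=[]
for (x,y,zz,n) in [(.42,.236,.082,"slim cap"),(.645,-.23,.072,"sq cap"),(.645,-.23,.046,"sq body top"),(.64,.016,.046,"jar top"),(.438,.018,.048,"box top")]:
    im=rect(p,"top",x,y,zz,.065)
    cv2.line(im,(130,0),(130,259),(255,0,0),1);cv2.line(im,(0,130),(259,130),(255,0,0),1);cv2.putText(im,n,(5,15),0,.5,(255,255,0),1)
    ims.append(im)
c=cv2.resize(p[195:235,270:415],None,fx=1.79,fy=1.79,interpolation=cv2.INTER_CUBIC); b=np.zeros_like(im); b[:c.shape[0],:]=c[:,:260]; ims.append(b)
o=np.vstack([np.hstack(ims[:3]),np.hstack(ims[3:])]);cv2.imwrite("pics/r1.png",o[:,:,::-1])
cc=np.hstack([cv2.imread(f"pics/c_{k}.png")[::2,::2] for k in("small","square","large","tray")]);cv2.imwrite("pics/c.png",cc)
E
```

```text
small [ 0.6471 -0.2335  0.0363] fit R vs 0.036
square [array([644.33,  12.58]), array([81.71, 83.34]), np.float64(11.5)]
large [0.4282 0.2408 0.0507] fit R vs 0.05
tray [array([647.86, 257.95]), array([ 82.07, 122.69]), np.float64(15.44)]
```

View pics/r1.png

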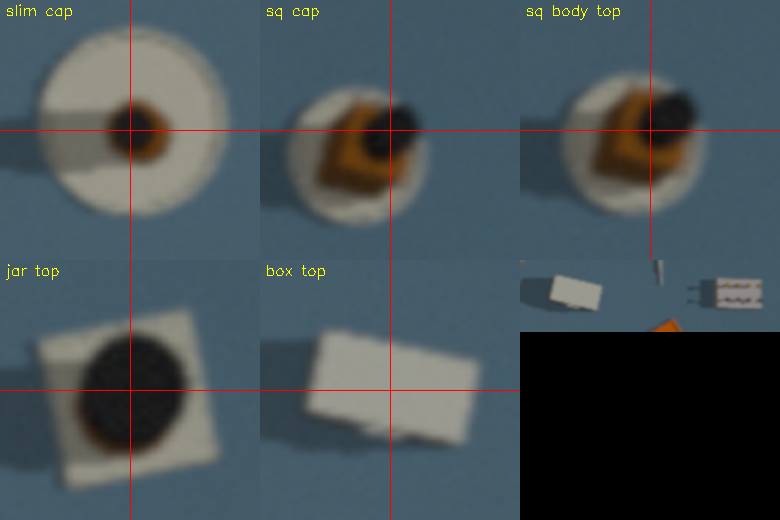

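View pics/c.png

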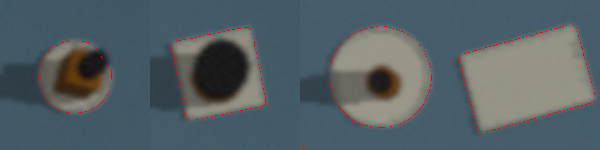

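```bash
python3 - <<'E'
from h import *
ims=[]
for n,(u0,v0,s) in {"top":(0,0,10),"side":(0,0,10)}.items():
    z=np.load(f"pics/{n}0.npz");p=z["p"]
    for x,y,zz in [(.645,-.23,.04)]:
      for yaw in (None,25,35,45):
        c=w2p([x,y,zz],n).astype(int); w=20
        u,v=c[0]-w,c[1]-w
        im=cv2.resize(p[v:v+2*w,u:u+2*w],None,fx=5,fy=5,interpolation=cv2.INTER_CUBIC)
        if yaw is not None:
            a=np.radians(yaw);R2=np.array([[np.cos(a),-np.sin(a)],[np.sin(a),np.cos(a)]])
            for h in(.003,.049):
                q=np.array([[18,18],[18,-18],[-18,-18],[-18,18]])/1000@R2.T
                P=np.c_[q+[x,y],np.full(4,h)]
                px=(w2p(P,n)-[u,v]+.5)*5
                cv2.polylines(im,[px.astype(np.int32)],True,(0,255,0),1)
        ims.append(im)
o=np.vstack([np.hstack(ims[:4]),np.hstack(ims[4:])]);cv2.imwrite("pics/sq.png",o[:,:,::-1])
E
```

```text
(no output)
```

View pics/sq.png

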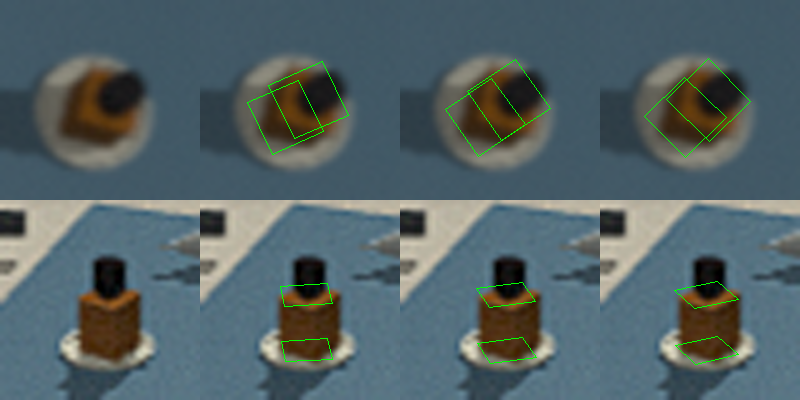

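```bash
cat > fit.py <<'E'
from h import *
from scipy.optimize import minimize
def circ(r,z,n=24):
    a=np.linspace(0,2*np.pi,n,endpoint=False);return np.c_[r*np.cos(a),r*np.sin(a),np.full(n,z)]
def sq(a,b,z): return np.array([[a,b,z],[a,-b,z],[-a,-b,z],[-a,b,z]])/1.
SH={"square":[np.r_[sq(.018,.018,0),sq(.018,.018,.046)],np.r_[circ(.0125,.046),circ(.0125,.072)]],
"slim":[np.r_[circ(.016,0),circ(.016,.054)],np.r_[circ(.012,.054),circ(.0105,.082)]],
"jar":[np.r_[circ(.0275,0),circ(.0275,.046)]],
"box":[np.r_[sq(.021,.04,0),sq(.021,.04,.048)]]}
S=6
def render(kind,x,y,z0,yaw,n,u,v,w):
    m=np.zeros((2*w*S,2*w*S),np.uint8);c,s=np.cos(yaw),np.sin(yaw)
    for part in SH[kind]:
        P=part@np.array([[c,s,0],[-s,c,0],[0,0,1]])+[x,y,z0]
        px=((w2p(P,n)-[u,v]+.5)*S).astype(np.float32)
        cv2.fillConvexPoly(m,cv2.convexHull((px*16).astype(np.int32)),1,shift=4)
    return m
def omask(im,kind):
    f=im.astype(float);r,g,b=f[...,0],f[...,1],f[...,2]
    if kind=="box": return ((r/(b+1)>.86)).astype(np.uint8)
    return (((r/(b+1)>1.5)|((r+g+b)<110))).astype(np.uint8)
def fit(kind,x,y,z0,yaw,tag,cams=("top","side"),w=26):
    D=[]
    for n in cams:
        p=np.load(f"pics/{n}{tag}.npz")["p"];c=w2p([x,y,z0+.03],n).astype(int);u,v=c-w
        im=cv2.resize(p[v:v+2*w,u:u+2*w],None,fx=S,fy=S,interpolation=cv2.INTER_CUBIC)
        D.append((n,u,v,im,cv2.morphologyEx(omask(im,kind),cv2.MORPH_OPEN,np.ones((5,5)))))
    def cost(t):
        e=0
        for n,u,v,im,m in D:
            r=render(kind,t[0]/100,t[1]/100,z0,t[2],n,u,v,w);e+=(r^m).sum()/r.sum()
        return e
    best=None
    for y0 in ([yaw] if kind!="square" else np.radians([0,15,30,45,60,75])):
        s=minimize(cost,[x*100,y*100,y0],method="Nelder-Mead",options=dict(initial_simplex=np.array([[x*100,y*100,y0],[x*100+.6,y*100,y0],[x*100,y*100+.6,y0],[x*100,y*100,y0+.2]]),xatol=.005,fatol=1e-4))
        if best is None or s.fun<best.fun: best=s
    t=best.x; out=[]
    for n,u,v,im,m in D:
        r=render(kind,t[0]/100,t[1]/100,z0,t[2],n,u,v,w);o=im.copy()
        for mm,col in((m,(255,0,0)),(r,(0,255,0))):
            cs,_=cv2.findContours(mm,cv2.RETR_EXTERNAL,cv2.CHAIN_APPROX_NONE);cv2.drawContours(o,cs,-1,col,1)
        out.append(cv2.resize(o,(260,260)))
    print(kind,"xy",(t[:2]/100).round(4),"yaw deg",np.degrees(t[2]).round(1),"cost",round(best.fun,3))
    return np.vstack(out)
E
python3 - <<'E'
from fit import *
a=[fit("square",.645,-.232,.003,0,"0"),fit("jar",.64,.016,.003,0,"0"),]
cv2.imwrite("pics/f0.png",np.hstack(a)[:,:,::-1])
a=[fit("box",.438,.018,0,np.radians(-11.5),"0"),fit("slim",.42,.236,.003,0,"0")]
fit("slim",.42,.236,.003,0,"0",("top",));fit("slim",.42,.236,.003,0,"0",("side",))
fit("square",.645,-.232,.003,0,"0",("top",))
cv2.imwrite("pics/f1.png",np.hstack(a)[:,:,::-1])
E
```

```text
square xy [ 0.6444 -0.233 ] yaw deg 89.1 cost 0.618
jar xy [0.6401 0.013 ] yaw deg 1.3 cost 0.552
box xy [0.4404 0.0162] yaw deg -11.9 cost 0.416
slim xy [0.4203 0.2342] yaw deg 9.2 cost 0.46
slim xy [0.4218 0.2342] yaw deg 11.0 cost 0.301Traceback (most recent call last):
  File "<stdin>", line 5, in <module>
  File "fit.py", line 35, in fit
    s=minimize(cost,[x*100,y*100,y0],method="Nelder-Mead",options=dict(initial_simplex=np.array([[x*100,y*100,y0],[x*100+.6,y*100,y0],[x*100,y*100+.6,y0],[x*100,y*100,y0+.2]]),xatol=.005,fatol=1e-4))
    res = _minimize_neldermead(fun, x0, args, callback, bounds=bounds,
                               **options)
    fxr = func(xr)
    fx = function(np.copy(x), *(wrapper_args + args))
  File "fit.py", line 31, in cost
    r=render(kind,t[0]/100,t[1]/100,z0,t[2],n,u,v,w);e+=(r^m).sum()/r.sum()
  File "fit.py", line 15, in render
    px=((w2p(P,n)-[u,v]+.5)*S).astype(np.float32)
         ~~~^^^^^
  File "h.py", line 8, in w2p
    c,M=cal(n); v=(np.asarray(P,float)-c["eye"])@M
        ~~~^^^
  File "h.py", line 5, in cal
    c=env.get_calibration(n); q=c["attitude"]; M=R.from_quat([q[1],q[2],q[3],q[0]]).as_matrix()
ValueError: time passes only in moves, steps and waits
```

```bash
python3 -c "
import cv2,numpy as np
cv2.imwrite('pics/f01.png',cv2.resize(np.hstack([cv2.imread('pics/f0.png'),cv2.imread('pics/f1.png')]),None,fx=.75,fy=.75))"
```

```text
[ WARN:0@0.040] global loadsave.cpp:275 findDecoder imread_('pics/f1.png'): can't open/read file: check file path/integrity
Traceback (most recent call last):
ValueError: all the input arrays must have same number of dimensions, but the array at index 0 has 3 dimension(s) and the array at index 1 has 1 dimension(s)
```

```bash
python3 - <<'E'
from bench import env
import pickle
pickle.dump({n:env.get_calibration(n) for n in("top","side")},open("cal.pkl","wb"))
E
sed -i 's/c=env.get_calibration(n);/c=CAL[n];/; s/^def cal/import pickle;CAL=pickle.load(open("cal.pkl","rb"))\ndef cal/' h.py
python3 - <<'E'
from fit import *
a=[fit("square",.645,-.232,.003,0,"0"),fit("jar",.64,.016,.003,0,"0"),fit("box",.438,.018,0,np.radians(-11.5),"0"),fit("slim",.42,.236,.003,0,"0")]
fit("square",.645,-.232,.003,0,"0",("top",))
cv2.imwrite("pics/f01.png",cv2.resize(np.hstack(a)[:,:,::-1],None,fx=.75,fy=.75))
E
```

```text
square xy [ 0.6444 -0.233 ] yaw deg 89.1 cost 0.618
jar xy [0.6401 0.013 ] yaw deg 1.3 cost 0.552
box xy [0.4404 0.0162] yaw deg -11.9 cost 0.416
slim xy [0.4203 0.2342] yaw deg 9.2 cost 0.46
square xy [ 0.6429 -0.2321] yaw deg 64.1 cost 0.24
```

View pics/f01.png

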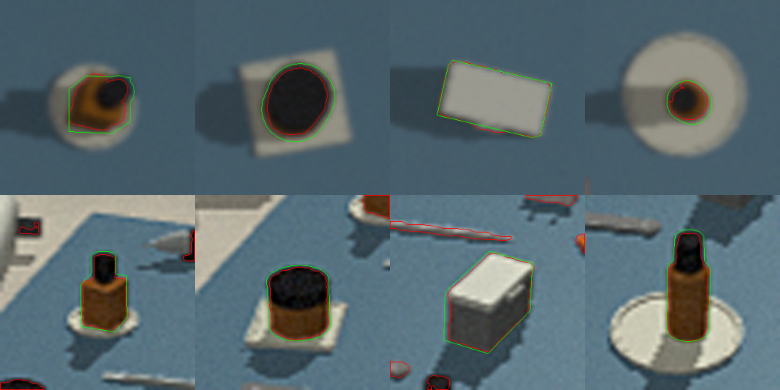

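```bash
python3 - <<'E'
from fit import *
import fit as F
w=18
D=[]
for n in("top","side"):
    p=np.load(f"pics/{n}0.npz")["p"];c=w2p([.645,-.233,.035],n).astype(int);u,v=c-w
    im=cv2.resize(p[v:v+2*w,u:u+2*w],None,fx=S,fy=S,interpolation=cv2.INTER_CUBIC)
    m=omask(im,"x");_,l,st,_=cv2.connectedComponentsWithStats(m);k=1+np.argmax(st[1:,4]);D.append((n,u,v,im,(l==k).astype(np.uint8)))
for yaw in range(0,90,7):
    f=lambda t:sum((render("square",t[0]/100,t[1]/100,.003,np.radians(yaw),n,u,v,w)^m).sum()/m.sum() for n,u,v,im,m in D)
    s=minimize(f,[64.5,-23.3],method="Nelder-Mead",options=dict(initial_simplex=[[64.5,-23.3],[65,-23.3],[64.5,-22.8]]))
    print(yaw,s.x.round(2),round(s.fun,3))
ims=[]
for yaw in(None,62,76,90):
  for n,u,v,im,m in D:
    o=cv2.resize(im,None,fx=1.2,fy=1.2)
    if yaw:
        a=np.radians(yaw);c,s_=np.cos(a),np.sin(a)
        for h in(.003,.049):
            q=sq(.018,.018,0)[:,:2]@np.array([[c,s_],[-s_,c]]);P=np.c_[q+[.644,-.233],np.full(4,h)]
            cv2.polylines(o,[((w2p(P,n)-[u,v]+.5)*S*1.2).astype(np.int32)],True,(0,255,0),1)
    ims.append(o)
h=ims[0].shape[0]
o=np.vstack([np.hstack([i[:258,:195] if 0 else cv2.resize(i,(195,195)) for i in ims[0::2]]),np.hstack([cv2.resize(i,(195,195)) for i in ims[1::2]])]);cv2.imwrite("pics/sq2.png",o[:,:,::-1])
E
```

```text
0 [ 64.49 -23.3 ] 0.508
7 [ 64.41 -23.21] 0.515
14 [ 64.41 -22.97] 0.55
21 [ 64.43 -23.05] 0.587
28 [ 64.27 -22.99] 0.547
35 [ 64.27 -22.97] 0.534
42 [ 64.38 -22.99] 0.542
49 [ 64.45 -22.99] 0.544
56 [ 64.37 -23.1 ] 0.54
63 [ 64.35 -23.24] 0.544
70 [ 64.34 -23.24] 0.546
77 [ 64.43 -23.31] 0.542
84 [ 64.51 -23.3 ] 0.522
```

View pics/sq2.png

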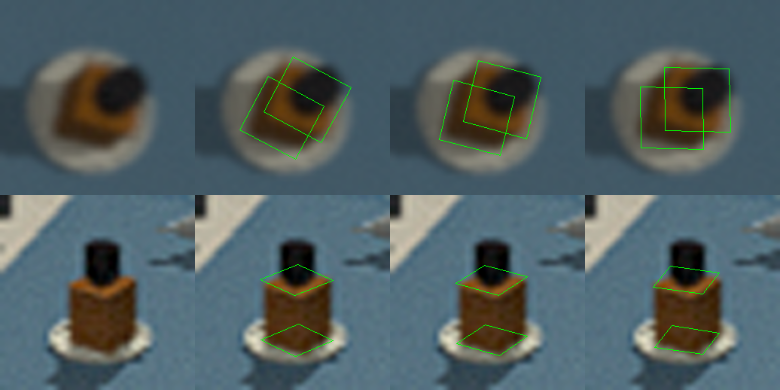

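```bash
cat > go.py <<'E'
import sys
from h import *
def go(x,y,z,A):
    s=env.sense();q=s["ee_rot"];M=R.from_quat([q[1],q[2],q[3],q[0]]).as_matrix()
    d=(np.array([x,y,z])-s["tcp_pos"])@M*100
    a=np.degrees(np.arctan2(M[1,1],M[0,1]));r=(a-A+90)%180-90
    print("t",s["time_s"],"tcp",s["tcp_pos"].round(4),"A",a.round(2),"tilt",M[:,2].round(4),"F",s["force"].round(1),"op",round(s["opening"],4),"j6",s["joint_positions"][5].round(2))
    print("d cm",d.round(2),"roll",np.radians(r).round(3))
if __name__=="__main__": go(*map(float,sys.argv[1:]))
E
python3 go.py .4395 .017 .12 -11.7; python3 go.py .4395 .017 .014 -11.7
```

```text
t 0.6 tcp [0.2136 0.5069 0.2109] A 67.15 tilt [ 1.e-04  2.e-04 -1.e+00] F [ 0.7  0.1 -0.3] op 0.0855 j6 -0.1
d cm [-39.84 -36.37   9.08] roll 1.376
t 0.6 tcp [0.2136 0.5069 0.2109] A 67.15 tilt [ 1.e-04  2.e-04 -1.e+00] F [ 0.7  0.1 -0.3] op 0.0855 j6 -0.1
d cm [-39.84 -36.37  19.68] roll 1.376
```

```bash
python3 -m pendant '[[-4,-3.6,0,0.14,8.5],[-8,-7.3,0,0.28,8.5],[-12,-11,0,0.42,8.5],[-16,-14.6,0,0.56,8.5],[-20,-18.2,0,0.7,8.5],[-24,-22,2,0.84,8.5],[-28,-25.6,4,0.98,8.5],[-32,-29.2,6,1.12,8.5],[-36,-32.9,8,1.26,8.5],[-39.84,-36.37,9.1,1.376,8.5],[-39.84,-36.37,9.1,1.376,8.5],[-39.84,-36.37,9.1,1.376,8.5],[-39.84,-36.37,9.1,1.376,8.5]]' 40; python3 go.py .4395 .017 .014 -11.7
```

```text
time_s: 2.22
tcp_pos: [0.4395, 0.0182, 0.1204]
ee_rot: [0.0, 0.775, 0.632, 0.001]
force: [-0.3, 0.7, 0.3]
opening: 0.0848
t 2.225 tcp [0.4395 0.0182 0.1204] A -11.55 tilt [ 1.1e-03  4.0e-04 -1.0e+00] F [-0.3  0.7  0.3] op 0.0848 j6 0.11
d cm [-0.12  0.02 10.64] roll 0.003
```

```bash
python3 -m pendant '[[-0.1,0,3,0,8.5],[-0.1,0,6,0,8.5],[-0.1,0,8.5,0,8.5],[-0.1,0,10.3,0,8.5],[-0.1,0,10.6,0,8.5],[-0.1,0,10.6,0,3.5],[-0.1,0,10.6,0,3.5],[-0.1,0,10.6,0,3.5],[-0.1,0,10.6,0,3.5],[-0.1,0,10.6,0,3.5],[-0.1,0,10.6,0,3.5]]' 40; python3 go.py .648 .258 .12 15.44
```

```text
time_s: 3.6
tcp_pos: [0.4405, 0.016, 0.0151]
ee_rot: [0.001, 0.775, 0.631, 0.001]
force: [-0.5, 0.2, 5.8]
opening: 0.041
t 3.6 tcp [0.4405 0.016  0.0151] A -11.7 tilt [ 2.9e-03  3.0e-04 -1.0e+00] F [-0.5  0.2  5.8] op 0.041 j6 0.11
d cm [ 27.91  15.44 -10.42] roll -0.474
```

```bash
python3 -m pendant '[[0,0,-3,0,3.5],[0,0,-7,0,3.5],[2,1,-10.4,0,3.5],[6,3,-10.4,-0.1,3.5],[10,5.5,-10.4,-0.2,3.5],[14,8,-10.4,-0.3,3.5],[18,10,-10.4,-0.4,3.5],[22,12.2,-10.4,-0.474,3.5],[26,14.4,-10.4,-0.474,3.5],[27.9,15.4,-10.4,-0.474,3.5],[27.9,15.4,-10.4,-0.474,3.5],[27.9,15.4,-10.4,-0.474,3.5]]' 40; python3 go.py .648 .258 .019 15.44
python3 - <<'E'
from fit import *
snap("top","1");snap("side","1")
p=np.load("pics/side1.npz")["p"];c=w2p([.648,.258,.08],"side").astype(int)
cv2.imwrite("pics/a1.png",cv2.resize(p[max(0,c[1]-60):c[1]+60,max(0,c[0]-80):c[0]+80],None,fx=4,fy=4,interpolation=cv2.INTER_CUBIC)[:,:,::-1])
E
```

```text
time_s: 5.1
tcp_pos: [0.6459, 0.2572, 0.117]
ee_rot: [-0.0, 0.606, 0.796, -0.001]
force: [-0.6, 0.5, -0.6]
opening: 0.0409
t 5.1 tcp [0.6459 0.2572 0.117 ] A 15.45 tilt [-0.0018 -0.001  -1.    ] F [-0.6  0.5 -0.6] op 0.0409 j6 0.03
d cm [0.03 0.24 9.8 ] roll 0.0
```

View pics/a1.png

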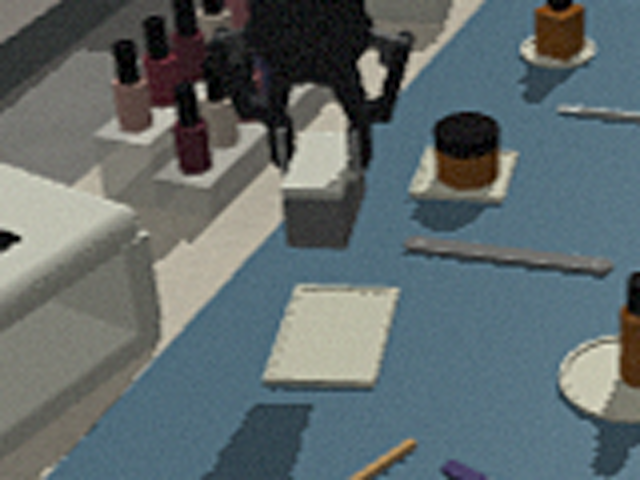

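```bash
python3 -m pendant '[[0,0,2.5,0,3.5],[0,0,5,0,3.5],[0,0,7,0,3.5],[0,0,8.2,0,3.5],[0,0,8.4,0,3.5],[0,0,8.4,0,3.5],[0,0,8.4,0,3.5]]' 40; python3 go.py .648 .258 .0186 15.44
```

```text
time_s: 6.08
tcp_pos: [0.6475, 0.2583, 0.0353]
ee_rot: [0.001, 0.605, 0.796, 0.001]
force: [0.2, -0.1, -0.7]
opening: 0.0408
t 6.075 tcp [0.6475 0.2583 0.0353] A 15.47 tilt [ 2.4e-03  8.0e-04 -1.0e+00] F [ 0.2 -0.1 -0.7] op 0.0408 j6 0.03
d cm [-0.05  0.04  1.67] roll 0.001
```

```bash
python3 -m pendant '[[0,0,0.6,0,3.5],[0,0,1.1,0,3.5],[0,0,1.5,0,3.5],[0,0,1.6,0,3.5],[0,0,1.65,0,3.5],[0,0,1.65,0,3.5]]' 40; python3 go.py .648 .258 .0186 15.44
```

```text
time_s: 6.82
tcp_pos: [0.6465, 0.258, 0.0192]
ee_rot: [0.0, 0.605, 0.796, 0.0]
force: [-4.2, -1.4, 6.8]
opening: 0.0406
t 6.825 tcp [0.6465 0.258  0.0192] A 15.47 tilt [ 1.e-04 -0.e+00 -1.e+00] F [-4.2 -1.4  6.8] op 0.0406 j6 0.03
d cm [-0.04  0.15  0.06] roll 0.001
```

```bash
python3 -m pendant '[[0,0,0,0,5],[0,0,0,0,6.5],[0,0,0,0,8],[0,0,0,0,8],[0,0,-1.5,0,8.5],[0,0,-4,0,8.5],[0,0,-8,0,8.5],[0,0,-12,0,8.5],[0,0,-12,0,8.5]]' 40; python3 go.py .4205 .2345 .13 15.44
python3 - <<'E'
from fit import *
snap("side","2");p,d=snap("top","2")
c=w2p([.648,.258,.02],"side").astype(int);p=np.load("pics/side2.npz")["p"]
cv2.imwrite("pics/a2.png",cv2.resize(p[max(0,c[1]-60):c[1]+60,max(0,c[0]-80):c[0]+80],None,fx=4,fy=4,interpolation=cv2.INTER_CUBIC)[:,:,::-1])
E
```

```text
time_s: 7.95
tcp_pos: [0.6495, 0.259, 0.1448]
ee_rot: [0.004, 0.605, 0.796, 0.005]
force: [-0.4, -0.1, 0.1]
opening: 0.0854
t 7.95 tcp [0.6495 0.259  0.1448] A 15.47 tilt [ 0.0117  0.0037 -0.9999] F [-0.4 -0.1  0.1] op 0.0854 j6 0.03
d cm [  3.75 -22.74   1.2 ] roll 0.001
```

View pics/a2.png

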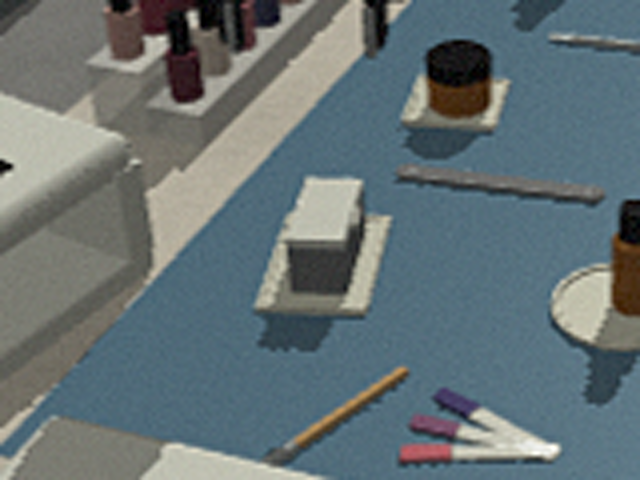

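```bash
python3 -m pendant '[[1,-5,0,0,8.5],[1.8,-10,0,0,8.5],[2.6,-15,0,0,8.5],[3.4,-20,0,0,8.5],[3.7,-22.6,1,0,8.5],[3.7,-22.6,1,0,8.5],[3.7,-22.6,1,0,8.5],[3.7,-22.6,1,0,8.5]]' 40; python3 go.py .4205 .2345 .022 15.44
```

```text
time_s: 9.05
tcp_pos: [0.42, 0.2335, 0.1273]
ee_rot: [0.0, 0.606, 0.796, 0.0]
force: [0.4, 0.9, 0.5]
opening: 0.0851
t 9.05 tcp [0.42   0.2335 0.1273] A 15.44 tilt [ 3.e-04  0.e+00 -1.e+00] F [0.4 0.9 0.5] op 0.0851 j6 0.12
d cm [ 0.08  0.07 10.53] roll -0.0
```

```bash
python3 -m pendant '[[0.1,0.1,3,0,8.5],[0.1,0.1,6,0,8.5],[0.1,0.1,8.5,0,8.5],[0.1,0.1,10.2,0,8.5],[0.1,0.1,10.5,0,8.5],[0.1,0.1,10.5,0,6],[0.1,0.1,10.5,0,4.5],[0.1,0.1,10.5,0,2.5],[0.1,0.1,10.5,0,2.5],[0.1,0.1,10.5,0,2.5],[0.1,0.1,10.5,0,2.5],[0.1,0.1,10.5,0,2.5],[0.1,0.1,10.5,0,2.5]]' 40; python3 go.py .44 .016 .14 15.44
```

```text
time_s: 10.68
tcp_pos: [0.4206, 0.235, 0.0235]
ee_rot: [0.001, 0.605, 0.796, 0.001]
force: [0.2, 1.0, 6.4]
opening: 0.03
t 10.675 tcp [0.4206 0.235  0.0235] A 15.47 tilt [ 0.0024  0.001  -1.    ] F [0.2 1.  6.4] op 0.03 j6 0.12
d cm [-21.62  -3.94 -11.67] roll 0.001
```

```bash
python3 -m pendant '[[0,0,-3,0,2.5],[0,0,-6,0,2.5],[-3,-0.5,-9,0,2.5],[-7,-1.3,-9,0,2.5],[-11,-2,-9,0,2.5],[-15,-2.7,-9,0,2.5],[-19,-3.5,-9,0,2.5],[-21.6,-3.9,-9,0,2.5],[-21.6,-3.9,-6,0,2.5],[-21.6,-3.9,-3.5,0,2.5],[-21.6,-3.9,-2,0,2.5],[-21.6,-3.9,-1.5,0,2.5],[-21.6,-3.9,-1.5,0,2.5]]' 40; python3 go.py .44 .016 .0207 15.44
```

```text
time_s: 12.3
tcp_pos: [0.4398, 0.0162, 0.0374]
ee_rot: [-0.0, 0.605, 0.796, 0.0]
force: [-0.2, 0.3, -0.7]
opening: 0.0301
t 12.3 tcp [0.4398 0.0162 0.0374] A 15.49 tilt [ 0.e+00  1.e-04 -1.e+00] F [-0.2  0.3 -0.7] op 0.0301 j6 -0.36
d cm [-0.02  0.02  1.67] roll 0.001
```

```bash
python3 -m pendant '[[0,0,0.6,0,2.5],[0,0,1.1,0,2.5],[0,0,1.5,0,2.5],[0,0,1.65,0,2.5],[0,0,1.65,0,2.5],[0,0,1.65,0,2.5]]' 40; python3 go.py .44 .016 .0207 15.44
```

```text
time_s: 13.05
tcp_pos: [0.4398, 0.0161, 0.0209]
ee_rot: [0.0, 0.606, 0.796, 0.0]
force: [0.1, 0.4, -1.2]
opening: 0.0302
t 13.05 tcp [0.4398 0.0161 0.0209] A 15.47 tilt [ 4.e-04  1.e-04 -1.e+00] F [ 0.1  0.4 -1.2] op 0.0302 j6 -0.36
d cm [-0.01  0.02  0.02] roll 0.001
```

```bash
python3 -m pendant '[[0,0,0.05,0,2.5],[0,0,0.1,0,2.5],[0,0,0.1,0,2.5],[0,0,0.1,0,2.5]]' 40; python3 go.py .64 .0135 .11 15.44
```

```text
time_s: 13.55
tcp_pos: [0.44, 0.016, 0.0204]
ee_rot: [0.0, 0.605, 0.796, 0.0]
force: [-2.1, -0.1, 5.9]
opening: 0.03
t 13.55 tcp [0.44   0.016  0.0204] A 15.47 tilt [ 8.e-04 -1.e-04 -1.e+00] F [-2.1 -0.1  5.9] op 0.03 j6 -0.36
d cm [-5.58 19.21 -8.94] roll 0.001
```

```bash
python3 -m pendant '[[0,0,0,0,3.8],[0,0,0,0,5],[0,0,0,0,6.5],[0,0,0,0,8],[0,0,0,0,8.5],[0,0,-2,0,8.5],[0,0,-5,0,8.5],[0,0,-9,0,8.5],[0,0,-11,0,8.5],[-1.5,5,-11,0,8.5],[-3,10,-11,0,8.5],[-4.5,15,-11,0,8.5],[-5.6,19.2,-9,0,8.5],[-5.6,19.2,-9,0,8.5],[-5.6,19.2,-9,0,8.5],[-5.6,19.2,-9,0,8.5]]' 40
python3 - <<'E'
from fit import *
p,d=snap("side","3");cv2.imwrite("pics/a3.png",cv2.resize(p[90:290,140:400],None,fx=3,fy=3,interpolation=cv2.INTER_CUBIC)[:,:,::-1])
E
python3 go.py .64 .0135 .014 15.44
```

```text
time_s: 15.55
tcp_pos: [0.6393, 0.0133, 0.1116]
ee_rot: [0.001, 0.605, 0.796, 0.001]
force: [-0.1, -0.3, 0.5]
opening: 0.0855
t 15.6 tcp [0.6393 0.0134 0.1118] A 15.47 tilt [ 2.6e-03 -1.0e-04 -1.0e+00] F [-0.2 -0.7 -0.5] op 0.0851 j6 -0.34
d cm [0.   0.05 9.78] roll 0.001
```

View pics/a3.png

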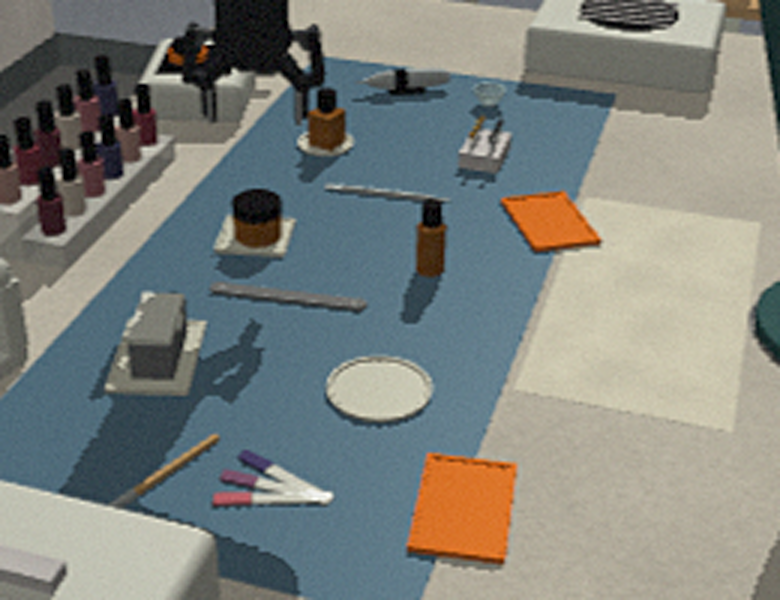

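```bash
python3 -m pendant '[[0,0.1,3,0,8.5],[0,0.1,6,0,8.5],[0,0.1,8.5,0,8.5],[0,0.1,9.5,0,8.5],[0,0.1,9.7,0,8.5],[0,0.1,9.7,0,7],[0,0.1,9.7,0,6],[0,0.1,9.7,0,4.8],[0,0.1,9.7,0,4.8],[0,0.1,9.7,0,4.8],[0,0.1,9.7,0,4.8]]' 40; python3 go.py .428 .241 .11 15.44
```

```text
time_s: 16.98
tcp_pos: [0.6419, 0.0135, 0.0148]
ee_rot: [0.001, 0.605, 0.796, 0.001]
force: [-0.0, 0.5, 5.1]
opening: 0.0528
t 16.975 tcp [0.6419 0.0135 0.0148] A 15.47 tilt [ 3.3e-03 -2.0e-04 -1.0e+00] F [-0.   0.5  5.1] op 0.0528 j6 -0.34
d cm [ 27.62 -14.51  -9.6 ] roll 0.001
```

```bash
python3 -m pendant '[[0,0,-3,0,4.8],[0,0,-6,0,4.8],[4,-2.1,-8,0,4.8],[8,-4.2,-8,0,4.8],[12,-6.3,-8,0,4.8],[16,-8.4,-8,0,4.8],[20,-10.5,-8,0,4.8],[24,-12.6,-8,0,4.8],[27.6,-14.5,-8,0,4.8],[27.6,-14.5,-5,0,4.8],[27.6,-14.5,-3,0,4.8],[27.6,-14.5,-1.5,0,4.8],[27.6,-14.5,-1.5,0,4.8],[27.6,-14.5,-1.5,0,4.8]]' 40; python3 go.py .428 .241 .0145 15.44
```

```text
time_s: 18.73
tcp_pos: [0.4279, 0.241, 0.0285]
ee_rot: [0.0, 0.606, 0.796, 0.001]
force: [0.4, -0.1, -0.9]
opening: 0.0532
t 18.725 tcp [0.4279 0.241  0.0285] A 15.45 tilt [ 1.2e-03  6.0e-04 -1.0e+00] F [ 0.4 -0.1 -0.9] op 0.0532 j6 0.13
d cm [-0.01  0.01  1.4 ] roll 0.0
```

```bash
python3 -m pendant '[[0,0,0.6,0,4.8],[0,0,1.0,0,4.8],[0,0,1.3,0,4.8],[0,0,1.4,0,4.8],[0,0,1.4,0,4.8],[0,0,1.4,0,4.8]]' 40; python3 go.py .428 .241 .0145 15.44
```

```text
time_s: 19.48
tcp_pos: [0.4274, 0.2409, 0.0139]
ee_rot: [0.0, 0.605, 0.796, 0.0]
force: [-0.8, -0.7, -0.9]
opening: 0.0529
t 19.475 tcp [0.4274 0.2409 0.0139] A 15.47 tilt [ 4.e-04  2.e-04 -1.e+00] F [-0.8 -0.7 -0.9] op 0.0529 j6 0.13
d cm [-0.01  0.06 -0.06] roll 0.001
```

```bash
python3 -m pendant '[[0,0,0.05,0,4.8],[0,0,0.1,0,4.8],[0,0,0.1,0,4.8],[0,0,0.1,0,4.8]]' 40; python3 go.py .428 .241 .0145 15.44
```

```text
time_s: 19.98
tcp_pos: [0.4274, 0.241, 0.0138]
ee_rot: [0.0, 0.605, 0.796, 0.0]
force: [-2.7, -2.0, 5.8]
opening: 0.0526
t 19.975 tcp [0.4274 0.241  0.0138] A 15.47 tilt [ 4.e-04  3.e-04 -1.e+00] F [-2.7 -2.   5.8] op 0.0526 j6 0.13
d cm [-0.02  0.06 -0.07] roll 0.001
```

Contact; release, rise and head for the square bottle.

```bash
python3 -m pendant '[[0,0,0,0,6],[0,0,0,0,7],[0,0,0,0,8],[0,0,0,0,8.5],[0,0,-2,0,8.5],[0,0,-5,0,8.5],[0,0,-9,0,8.5],[0,0,-12,0,8.5],[0,0,-12,0,8.5]]' 40
python3 go.py .6445 -.2325 .12 -16
python3 - <<'E'
from fit import *
p,d=snap("side","4");snap("top","4");cv2.imwrite("pics/a4.png",cv2.resize(p[90:290,140:400],None,fx=3,fy=3,interpolation=cv2.INTER_CUBIC)[:,:,::-1])
E
```

```text
time_s: 21.1
tcp_pos: [0.4292, 0.2417, 0.136]
ee_rot: [0.002, 0.605, 0.796, 0.003]
force: [-0.2, -0.5, 0.1]
opening: 0.085
t 21.1 tcp [0.4292 0.2417 0.136 ] A 15.47 tilt [ 0.0063  0.0027 -1.    ] F [-0.2 -0.5  0.1] op 0.085 j6 0.13
d cm [-51.45   8.09   1.61] roll 0.549
```

View pics/a4.png

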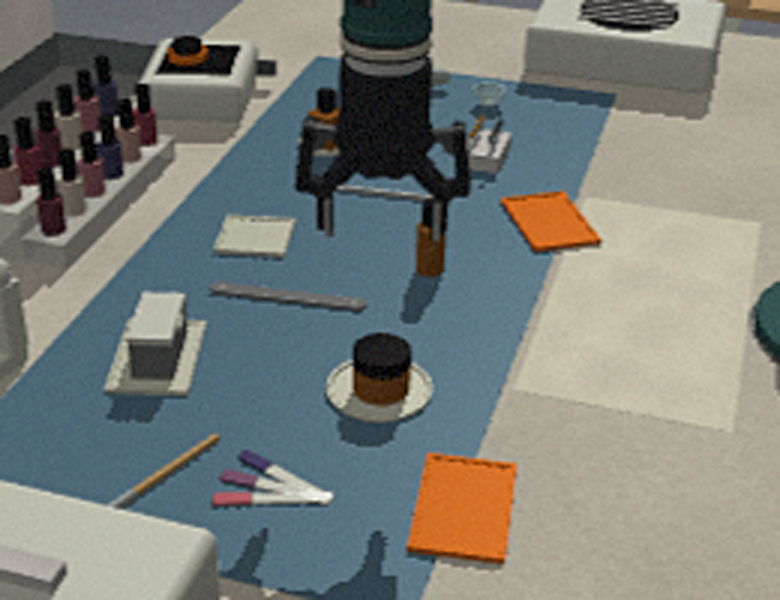

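```bash
python3 -m pendant '[[-4.5,0.7,0,0,8.5],[-9,1.4,0,0.1,8.5],[-13.5,2.1,0,0.2,8.5],[-18,2.8,0,0.3,8.5],[-22.5,3.5,0,0.4,8.5],[-27,4.2,0,0.5,8.5],[-31.5,5,0,0.549,8.5],[-36,5.7,0,0.549,8.5],[-40.5,6.4,0,0.549,8.5],[-45,7.1,0,0.549,8.5],[-49,7.7,1,0.549,8.5],[-51.4,8.1,1.2,0.549,8.5],[-51.4,8.1,1.2,0.549,8.5],[-51.4,8.1,1.2,0.549,8.5],[-51.4,8.1,1.2,0.549,8.5]]' 40
python3 go.py .6445 -.2325 .017 -16
python3 - <<'E'
from fit import *
p,d=snap("side","5");p,d=snap("top","5");cv2.imwrite("pics/a5.png",cv2.resize(p[100:270,140:400],None,fx=3,fy=3,interpolation=cv2.INTER_CUBIC)[:,:,::-1])
E
```

```text
time_s: 23.08
tcp_pos: [0.6422, -0.2316, 0.1208]
ee_rot: [-0.0, 0.798, 0.602, 0.0]
force: [0.1, 0.6, 0.1]
opening: 0.0851
t 23.075 tcp [ 0.6422 -0.2316  0.1208] A -15.91 tilt [-3.e-04  5.e-04 -1.e+00] F [0.1 0.6 0.1] op 0.0851 j6 -0.15
d cm [-0.03  0.26 10.38] roll 0.002
```

View pics/a5.png

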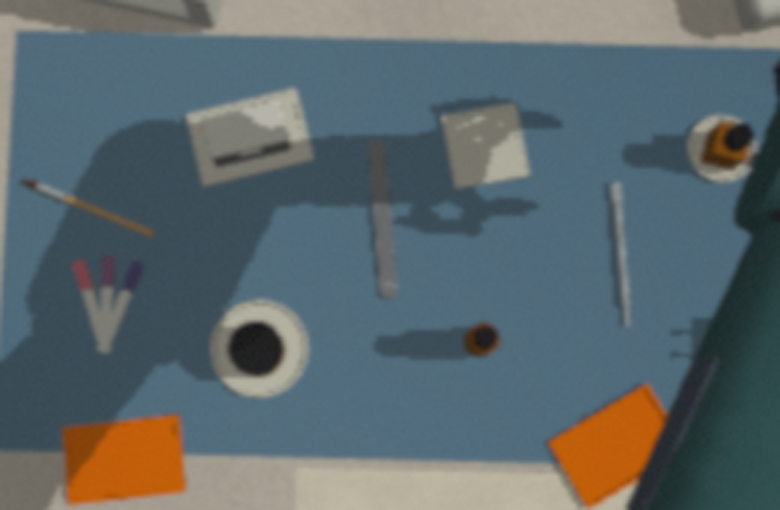

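```bash
python3 - <<'E'
from fit import *
p=np.load("pics/top5.npz")["p"];H=.075;r=.0005
for k,(x,y) in {"square":(.644,.0125),"large":(.428,.241),"tray":(.648,.258)}.items():
    im=rect(p,"top",x,y,.006,H,r).astype(float);m=((im[...,0]/(im[...,2]+1))>.85).astype(np.uint8)
    m=cv2.morphologyEx(m,cv2.MORPH_OPEN,np.ones((9,9)));cs,_=cv2.findContours(m,cv2.RETR_EXTERNAL,cv2.CHAIN_APPROX_NONE);c=max(cs,key=cv2.contourArea)
    print(k,[np.round(a,1) for a in cv2.minAreaRect(np.c_[(x+H-c[:,0,1]*r)*1000,(y+H-c[:,0,0]*r)*1000].astype(np.float32))])
a=[fit("jar",.428,.241,.003,0,"5",w=20),fit("slim",.44,.016,0,0,"5",w=20),fit("box",.648,.258,.003,.27,"5",("side",),w=20)]
cv2.imwrite("pics/f5.png",np.hstack(a[:2])[:,:,::-1])
E
```

```text
square [array([644.6,  12.8]), array([82.1, 83. ]), np.float64(11.3)]
large [array([428.5, 240.8]), array([101.5, 101. ]), np.float64(90.0)]
tray [array([648.1, 258.2]), array([ 82.3, 122.7]), np.float64(15.3)]
jar xy [0.4248 0.2394] yaw deg 7.7 cost 0.591
slim xy [0.4389 0.0154] yaw deg 7.4 cost 0.545
box xy [0.6353 0.2763] yaw deg -14.5 cost 0.404
```

View pics/f5.png

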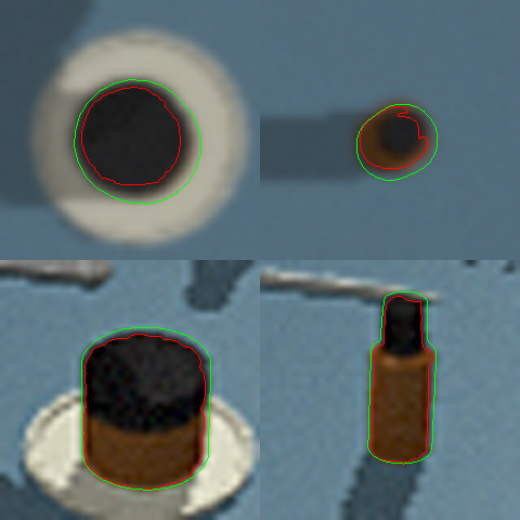

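```bash
python3 -m pendant '[[0,0.1,3,0,8.5],[0,0.1,6,0,8.5],[0,0.1,8.5,0,8.5],[0,0.1,10.2,0,8.5],[0,0.1,10.5,0,8.5],[0,0.1,10.5,0,6.5],[0,0.1,10.5,0,5],[0,0.1,10.5,0,3],[0,0.1,10.5,0,3],[0,0.1,10.5,0,3],[0,0.1,10.5,0,3],[0,0.1,10.5,0,3]]' 40; python3 go.py .6445 .0125 .11 11.4
```

```text
time_s: 24.68
tcp_pos: [0.6444, -0.2337, 0.0175]
ee_rot: [0.001, 0.799, 0.602, 0.001]
force: [1.1, 0.2, 6.0]
opening: 0.035
t 24.675 tcp [ 0.6444 -0.2337  0.0175] A -15.99 tilt [ 0.0028 -0.0012 -1.    ] F [1.1 0.2 6. ] op 0.035 j6 -0.15
d cm [23.66 -6.74 -9.28] roll -0.478
```

```bash
python3 -m pendant '[[0,0,-3,0,3],[0,0,-6,0,3],[3,-0.9,-9,0,3],[7,-2,-9,-0.1,3],[11,-3.1,-9,-0.2,3],[15,-4.3,-9,-0.3,3],[19,-5.4,-9,-0.4,3],[22,-6.3,-9,-0.478,3],[23.7,-6.7,-9,-0.478,3],[23.7,-6.7,-6,-0.478,3],[23.7,-6.7,-3,-0.478,3],[23.7,-6.7,-1.5,-0.478,3],[23.7,-6.7,-1.5,-0.478,3],[23.7,-6.7,-1.5,-0.478,3]]' 40; python3 go.py .6445 .0125 .0168 11.4
```

```text
time_s: 26.42
tcp_pos: [0.6453, 0.0127, 0.0323]
ee_rot: [0.001, 0.634, 0.774, 0.001]
force: [0.9, 0.2, -1.2]
opening: 0.0347
t 26.425 tcp [0.6453 0.0127 0.0323] A 11.36 tilt [ 2.5e-03 -2.0e-04 -1.0e+00] F [ 0.9  0.2 -1.2] op 0.0347 j6 -0.27
d cm [-0.01 -0.09  1.55] roll -0.001
```

```bash
python3 -m pendant '[[0,0,0.6,0,3],[0,0,1.0,0,3],[0,0,1.4,0,3],[0,0,1.5,0,3],[0,0,1.55,0,3],[0,0,1.55,0,3],[0,0,1.55,0,3]]' 40; python3 go.py .6445 .0125 .0168 11.4
```

```text
time_s: 27.3
tcp_pos: [0.6445, 0.0131, 0.0184]
ee_rot: [0.001, 0.633, 0.774, 0.0]
force: [-4.5, -0.3, 10.5]
opening: 0.0348
t 27.3 tcp [0.6445 0.0131 0.0184] A 11.4 tilt [ 1.3e-03 -2.0e-04 -1.0e+00] F [-4.5 -0.3 10.5] op 0.0348 j6 -0.27
d cm [-0.06 -0.01  0.16] roll 0.0
```

```bash
python3 -m pendant '[[0,0,-0.1,0,3],[0,0,-0.1,0,3],[0,0,-0.1,0,4.4],[0,0,-0.1,0,5.5],[0,0,-0.1,0,7],[0,0,-0.1,0,8.5],[0,0,-0.1,0,8.5],[0,0,-2,0,8.5],[0,0,-5,0,8.5],[0,0,-9,0,8.5],[0,0,-11,0,8.5],[0,0,-11,0,8.5],[0,0,-11,0,8.5]]' 40
python3 go.py .44 .016 .13 11.4
python3 - <<'E'
from fit import *
p,d=snap("side","6");snap("top","6");cv2.imwrite("pics/a6.png",cv2.resize(p[90:290,140:400],None,fx=3,fy=3,interpolation=cv2.INTER_CUBIC)[:,:,::-1])
E
```

```text
time_s: 28.92
tcp_pos: [0.6433, 0.0132, 0.1236]
ee_rot: [-0.001, 0.633, 0.774, -0.001]
force: [0.4, 0.3, -0.1]
opening: 0.0851
t 28.925 tcp [0.6433 0.0132 0.1236] A 11.4 tilt [-2.7e-03  2.0e-04 -1.0e+00] F [ 0.4  0.3 -0.1] op 0.0851 j6 -0.27
d cm [  4.3  -19.88  -0.58] roll -0.0
```

View pics/a6.png

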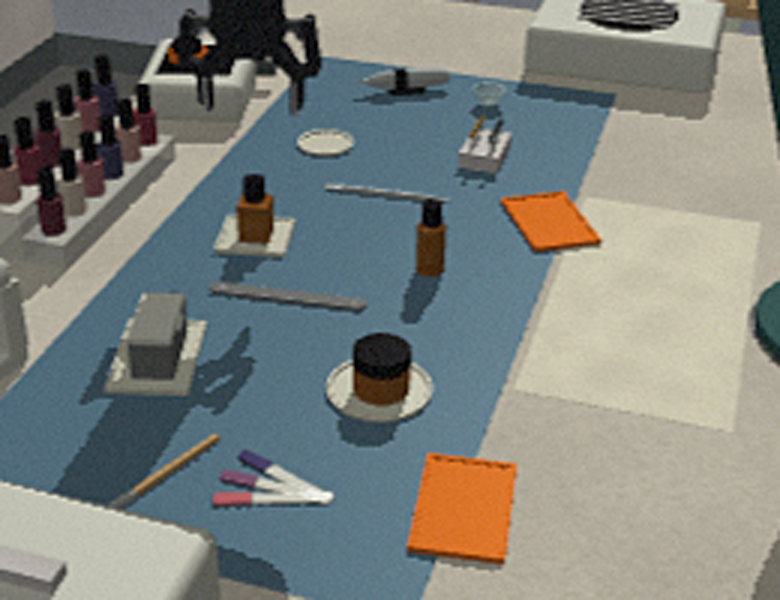

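Square bottle sits in its square dish; the slim bottle stands on the mat at crop (430,240). Now fetch it.

```bash
python3 -m pendant '[[1,-5,-0.6,0,8.5],[2.1,-10,-0.6,0,8.5],[3.2,-15,-0.6,0,8.5],[4.3,-19.8,-0.6,0,8.5],[4.3,-19.8,-0.6,0,8.5],[4.3,-19.8,-0.6,0,8.5],[4.3,-19.8,-0.6,0,8.5]]' 40
python3 go.py .44 .016 .0204 11.4
python3 - <<'E'
from fit import *
p,d=snap("top","7");H=.06;r=.0005;x,y=.647,-.2335
im=rect(p,"top",x,y,.006,H,r).astype(float);m=((im[...,0]/(im[...,2]+1))>.85).astype(np.uint8)
m=cv2.morphologyEx(m,cv2.MORPH_OPEN,np.ones((9,9)));cs,_=cv2.findContours(m,cv2.RETR_EXTERNAL,cv2.CHAIN_APPROX_NONE);c=max(cs,key=cv2.contourArea)
print([np.round(a,1) for a in cv2.minAreaRect(np.c_[(x+H-c[:,0,1]*r)*1000,(y+H-c[:,0,0]*r)*1000].astype(np.float32))])
E
```

```text
time_s: 29.9
tcp_pos: [0.4428, 0.016, 0.1313]
ee_rot: [0.0, 0.633, 0.774, 0.0]
force: [-0.6, -0.2, -0.6]
opening: 0.085
t 29.9 tcp [0.4428 0.016  0.1313] A 11.4 tilt [ 1.e-04  1.e-04 -1.e+00] F [-0.6 -0.2 -0.6] op 0.085 j6 -0.29
d cm [ 0.05 -0.27 11.09] roll -0.0
[array([ 647.2, -233. ]), array([74. , 72.5]), np.float64(90.0)]
```

```bash
python3 -m pendant '[[0,-0.2,3,0,8.5],[0,-0.2,6,0,8.5],[0,-0.2,9,0,8.5],[0,-0.2,10.7,0,8.5],[0,-0.2,11.05,0,8.5],[0,-0.2,11.05,0,6],[0,-0.2,11.05,0,4.5],[0,-0.2,11.05,0,2.5],[0,-0.2,11.05,0,2.5],[0,-0.2,11.05,0,2.5],[0,-0.2,11.05,0,2.5],[0,-0.2,11.05,0,2.5],[0,-0.2,11.05,0,2.5]]' 40; python3 go.py .647 -.2333 .12 11.4
```

```text
time_s: 31.58
tcp_pos: [0.4407, 0.0157, 0.0219]
ee_rot: [0.001, 0.633, 0.774, 0.001]
force: [-0.1, -0.8, 5.2]
opening: 0.0301
t 31.575 tcp [0.4407 0.0157 0.0219] A 11.4 tilt [ 2.5e-03 -1.0e-04 -1.0e+00] F [-0.1 -0.8  5.2] op 0.0301 j6 -0.29
d cm [-28.49  15.33  -9.75] roll 0.0
```

```bash
python3 -m pendant '[[0,0,-3,0,2.5],[0,0,-6,0,2.5],[-4,2.1,-9,0,2.5],[-8,4.3,-9,0,2.5],[-12,6.4,-9,0,2.5],[-16,8.6,-9,0,2.5],[-20,10.8,-9,0,2.5],[-24,12.9,-9,0,2.5],[-27.5,14.8,-9,0,2.5],[-28.5,15.3,-9,0,2.5],[-28.5,15.3,-6,0,2.5],[-28.5,15.3,-3.5,0,2.5],[-28.5,15.3,-1.8,0,2.5],[-28.5,15.3,-1.8,0,2.5],[-28.5,15.3,-1.8,0,2.5],[-28.5,15.3,-1.8,0,2.5]]' 40; python3 go.py .647 -.2333 .0242 11.4
```

```text
time_s: 33.58
tcp_pos: [0.647, -0.2337, 0.0407]
ee_rot: [0.002, 0.633, 0.774, 0.0]
force: [-0.1, 0.0, -0.3]
opening: 0.0298
t 33.575 tcp [ 0.647  -0.2337  0.0407] A 11.41 tilt [ 0.0029 -0.0012 -1.    ] F [-0.1  0.  -0.3] op 0.0298 j6 -0.63
d cm [0.04 0.01 1.65] roll 0.0
```

```bash
python3 -m pendant '[[0,0,0.6,0,2.5],[0,0,1.0,0,2.5],[0,0,1.3,0,2.5],[0,0,1.5,0,2.5],[0,0,1.5,0,2.5],[0,0,1.5,0,2.5]]' 40; python3 go.py .647 -.2333 .0242 11.4
```

```text
time_s: 34.33
tcp_pos: [0.646, -0.2336, 0.025]
ee_rot: [0.0, 0.633, 0.774, -0.0]
force: [-2.7, 0.8, 5.9]
opening: 0.0294
t 34.325 tcp [ 0.646  -0.2336  0.025 ] A 11.4 tilt [ 4.e-04 -6.e-04 -1.e+00] F [-2.7  0.8  5.9] op 0.0294 j6 -0.63
d cm [0.01 0.1  0.08] roll -0.0
```

Contact made; release, rise, and draw the arm back for a clear check.

```bash
python3 -m pendant '[[0,0,0,0,3.8],[0,0,0,0,5],[0,0,0,0,6.5],[0,0,0,0,8.5],[0,0,0,0,8.5],[0,0,-2,0,8.5],[0,0,-5,0,8.5],[0,0,-9,0,8.5],[0,0,-13,0,8.5],[0,0,-18,0,8.5],[0,0,-22,0,8.5],[0,0,-22,0,8.5]]' 40; python3 go.py .3 -.25 .25 11.4
```

```text
time_s: 35.83
tcp_pos: [0.6478, -0.2342, 0.2519]
ee_rot: [0.006, 0.633, 0.774, 0.002]
force: [-0.3, -0.1, 0.2]
opening: 0.0851
t 35.825 tcp [ 0.6478 -0.2342  0.2519] A 11.41 tilt [ 0.0118 -0.0053 -0.9999] F [-0.3 -0.1  0.2] op 0.0851 j6 -0.63
d cm [  5.32 -34.4   -0.21] roll 0.0
```

```bash
python3 -m pendant '[[0,-4,0,0,8.5],[0,-9,0,0,8.5],[0,-14,0,0,8.5],[0,-19,0,0,8.5],[0,-24,0,0,8.5],[0,-28,0,0,8.5],[0,-32,0,0,8.5],[0,-32,0,0,8.5],[0,-32,0,0,8.5]]' 40
python3 - <<'E'
from fit import *
p,d=snap("top","8");s,_=snap("side","8")
cv2.imwrite("pics/a8.png",np.vstack([cv2.resize(q,(400,300),interpolation=cv2.INTER_AREA) for q in(s,p)])[:,:,::-1])
# crops
ims=[]
for n in("top","side"):
  q=p if n=="top" else s
  for c in[(.647,-.233),(.6445,.0127),(.4283,.241),(.648,.258)]:
    u,v=w2p([*c,.03],n).round().astype(int);ims.append(cv2.resize(q[v-25:v+25,u-25:u+25],(195,195),interpolation=cv2.INTER_CUBIC))
cv2.imwrite("pics/b8.png",np.vstack([np.hstack(ims[:4]),np.hstack(ims[4:])])[:,:,::-1])
for l in["nail_file","pusher","slim_bottle_center","square_bottle_center","jar_center","tip_box_center"]:
    for n in("top","side"):
        env.camera(n) if 0 else None
        print(l,n,[(np.round(r["position"],3).tolist(),round(r["conf"],2)) for r in env.mark_of(l,n)][:2])
E
```

```text
time_s: 36.95
tcp_pos: [0.3325, -0.2964, 0.2437]
ee_rot: [0.0, 0.633, 0.774, 0.0]
force: [0.3, -0.8, 0.1]
opening: 0.0847
nail_file top [([0.565, 0.12, 0.0], 0.89)]
nail_file side [([0.57, 0.117, -0.001], 0.68)]
pusher top [([0.563, 0.12, -0.0], 0.48), ([0.536, -0.132, -0.003], 0.44)]
pusher side [([0.533, -0.134, 0.002], 0.6)]
slim_bottle_center top [([0.644, -0.233, 0.045], 0.69)]
slim_bottle_center side [([0.646, -0.23, 0.043], 0.53)]
square_bottle_center top [([0.645, 0.012, 0.045], 0.59)]
square_bottle_center side [([0.644, 0.018, 0.04], 0.47)]
jar_center top [([0.426, 0.243, 0.025], 0.73)]
jar_center side [([0.65, -0.231, 0.0], 0.72), ([0.426, 0.243, 0.023], 0.62)]
tip_box_center top []
tip_box_center side [([0.65, 0.255, 0.031], 0.93), ([0.534, -0.131, -0.003], 0.71)]
```

View pics/a8.png

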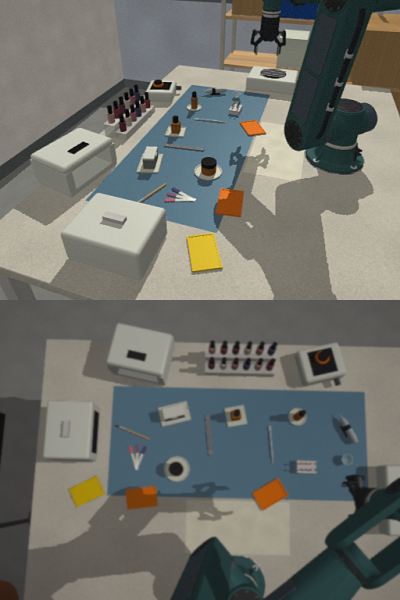

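View pics/b8.png

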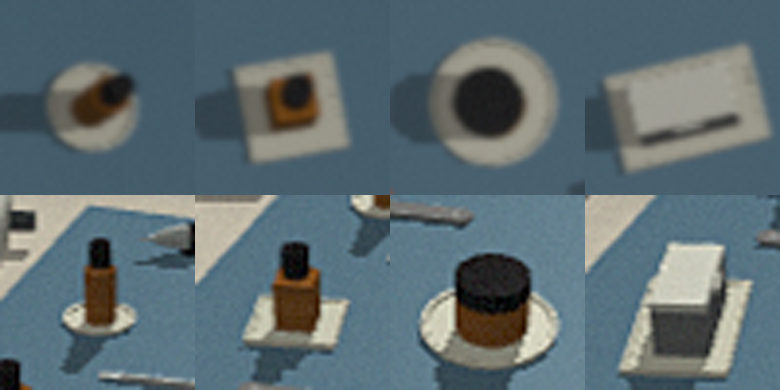

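```bash
python3 - <<'E'
from fit import *
z=np.load("pics/top8.npz");W=cloud(z["d"],"top")
for k,(x,y,zt,h,n) in {"slim":(.647,-.233,.085,.03,0),"sq":(.6445,.0127,.075,.03,0),"jar":(.4283,.241,.049,.045,0),"box":(.648,.258,.051,.06,0)}.items():
    m=(abs(W[...,0]-x)<h)&(abs(W[...,1]-y)<h)&(abs(W[...,2]-zt)<.008)
    Q=W[m];b=cv2.minAreaRect((Q[:,:2]*1000).astype(np.float32));print(k,"target",x,y,"mean",Q.mean(0).round(4),[np.round(t,1) for t in b])
for cams in(("top",),("side",)):
    for k,x,y in(("slim",.647,-.233),("square",.6445,.0127),("jar",.4283,.241)):
        print(cams,end=" ");fit(k,x,y,.003,.2,"8",cams,w=17)
E
```

```text
slim target 0.647 -0.233 mean [ 0.6445 -0.2303  0.0829] [array([ 645. , -229.8]), array([19.2, 17.4]), np.float64(9.1)]
sq target 0.6445 0.0127 mean [0.6415 0.0163 0.0742] [array([641.7,  16.3]), array([23.2, 21. ]), np.float64(2.9)]
jar target 0.4283 0.241 mean [0.4256 0.2418 0.0479] [array([425.4, 242.2]), array([54.1, 52.1]), np.float64(46.5)]
box target 0.648 0.258 mean [0.6434 0.2591 0.0508] [array([643.4, 259.3]), array([45.2, 80. ]), np.float64(16.8)]
('top',) slim xy [ 0.6441 -0.2301] yaw deg 10.6 cost 0.287
('top',) square xy [0.642  0.0143] yaw deg 0.9 cost 0.27
('top',) jar xy [0.4255 0.2369] yaw deg 24.4 cost 0.341
('side',) slim xy [ 0.6444 -0.2329] yaw deg 15.7 cost 0.207
('side',) square xy [0.6419 0.0124] yaw deg 109.7 cost 0.118
('side',) jar xy [0.4253 0.2403] yaw deg 25.0 cost 0.207
```

```bash
python3 -c "
from bench import env
print(env.job_done());print(env.sense()['time_s'])"
```

```text
the job is handed in; nothing more can be done
None
the job is handed in; nothing more can be done
```

I put all four things upright in their own dishes and handed the job in at about 38 s of the 112 s allowed. The order was:
- the tip box into the white tray, lengthwise, leaving the orange and yellow look-alikes alone;
- the slim bottle to a clear patch of mat;
- the jar into the large dish;
- the square bottle into the square dish;
- the slim bottle into the small dish.

**Last checks:** with the arm clear, both cameras showed each item upright in its dish. The networks put the nail file and the cuticle pusher within about 4 mm of where they started, which is within their accuracy.

**Where the measurements disagreed:**
- **Off-centre:** my fits put the bottles and the jar about 2.5–3 mm short of their dish centres in x, and the tip box about 4.5 mm short. In y the two bottles read up to about 3–4 mm off, though the side camera put all three within about 1 mm. Part of the x offset may be camera calibration. The clearances are 12 mm or more, so I did not re-grasp anything.
- **Missed or wrong detections:** the network missed the tip box in the final top picture, but found it in the tray from the side camera. It also gave two false hits: the empty-looking small dish as the jar, and the nail file as the pusher.

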